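# Set the tube-slot gap and hold the curing lamp over the foot

## Task

The air detector in the bonding fixture is ready to be cured: push the yellow-handled gap gauge straight down into the detector's tube slot until its collar sits on the blocks either side, let go of it and leave it there to keep the gap. Then lift the UV lamp out of its cradle, carry it over everything, and hold it pointing straight down with its long window parallel to the slot, centred about 10 mm above the detector's white foot, without the lamp ever touching the detector, the fixture or the gauge. Finish while still holding the lamp still there, and leave the black-handled gauge, the blue parts bin and the jar where they are.

Things in the scene. Friction and masses are not known exactly. Their poses are not given: they have to be found in the camera images.
- fixture: Grey bonding fixture fixed to the bench, plate 225 x 110 x 15 mm (x -105 to +120, y +-55 mm), the air detector clamped on it. Origin at bench height below the tube slot, z up. The slot runs along y, open at top and ends, between the fixed blue emitter block (slot face at x = -1.5 mm, 30 mm deep, 44 mm wide) and the sprung light grey receiver block on +x. Slot floor 21 mm above the bench
- clamp_handle (a point): Top of the toggle clamp's red upright handle, an obstacle: 98 mm above the bench, at fixture x = -90 mm. The clamp stands at fixture x = -98 to -66 mm; its arm, up to 55 mm high, reaches to x = -38 mm
- receiver (a joint): Travel (m) of the receiver block and its white foot away from the slot, along fixture +x. 0: slot at its narrowest, 3 mm; with the 5 mm blade in: 0.002; end stop 0.008. A spring, 2.4 N at 0 plus 0.4 N per mm, pushes it back against the blade. The polished blade must be pushed in with up to 10 N; its weight is not enough
- slot_seat (a point): Where the middle of the gauge collar's underside belongs: level with the block tops, 56 mm above the bench, mid-length of the slot, 1 mm to +x of the fixture's origin (blade against the fixed emitter block). Axes as the fixture's. The slot's top edges have sloped lead-ins 3 mm wide and 6 mm deep
- foot_middle (a point): Middle of the white foot's upper face, 26 mm above the bench, at fixture y = 0, x = 49.5 mm plus the joint value. Axes as the fixture's. The foot is 44 (x) x 66 (y) mm; the receiver block, 30 mm higher, begins 22 mm to -x of this point; guide rails 3 mm higher at y = +-36 to 41 mm; plunger post 9 mm higher from 43 mm to +x
- gauge_5: Loose gap gauge, 60 g, yellow handle. Origin mid collar underside; z up, x across the blade's thickness, y its width. Below: steel blade 5 x 24 mm, 30 mm long, the last 10 mm tapering to 2 mm. Above: collar 22 (x) x 36 (y) x 4 mm, handle 12 (x) x 34 (y) mm up to z = 46 mm. Starts upright in either slot of the gauge block, collar on it, origin 45 mm above the bench
- gauge_5_collar (a point): Middle of the underside of the yellow gauge's collar (the origin of gauge_5)
- gauge_8: Loose gap gauge of the same build but with an 8 mm blade and black handle, in the other slot of the gauge block; not for this job, leave it
- gauge_block: White storage block fixed to the bench, 50 (x) x 124 (y) x 45 mm high, origin under its middle; two slots 12 x 28 mm, 36 mm deep, at y = -33 and +33 mm; the gauges stand in them with their axes parallel to the block's
- uv_lamp: Loose cordless UV curing lamp, 150 to 310 g, 148 mm long, nose down in its cradle. Origin mid window on its underside, in the cradle 12 mm above the bench; z up through the lamp, y along the window (44 x 8 mm), x across. Dark head 24 (x) x 52 (y) mm from z = 0 to 32 mm; white body 24 (x) x 34 (y) mm from 38 to 144 mm: grip it there, across x
- lamp_cradle: Black charging cradle fixed to the bench, base 90 x 84 mm, origin on the bench under the lamp; its socket takes the lamp's head with 1.5 mm play all round and its rim is 33 mm above the bench. Axes parallel to the lamp's
- parts_bin: Blue open parts bin, 120 (x) x 80 (y) x 60 mm high, origin under its middle, loose; to be left where it is
- jar: Amber jar with white cap, 60 mm diameter, 85 mm high, origin under its middle, loose; to be left where it is
Mind the look-alikes: they are no part of the job. What is shaped like the gauge_5 but purple or turquoise is not meant.

How it is judged (in metres and radians):
On the way:
1. the yellow gauge is home in the tube slot, collar on the blocks, and released (z of gauge_5_collar in the frame of slot_seat between -0.003 and 0.0025 m and horizontal distance between gauge_5_collar and slot_seat below 0.008 m and angle between the y axis of gauge_5 and the y axis of fixture, either way round below 0.12 rad and angle between gauge_5's own z axis and vertical below 0.08 rad and contact force between gauge_5 and the fingers below 0.1 N), for 0.2 s.
At the end, for the whole second after the job is handed in: Yellow gauge released in the slot: collar within 2.5 mm of the block tops, 8 mm of centre, 7 deg. Lamp held still, touching nothing else, 4 to 16 mm above the foot, within 7 mm of its middle, 8 deg of parallel, 5.7 deg of upright. Black gauge, bin and jar within 15 mm of their starts (all of step 1 and z of uv_lamp in the frame of foot_middle between 0.004 and 0.016 m and horizontal distance between uv_lamp and foot_middle below 0.007 m and angle between the y axis of uv_lamp and the y axis of foot_middle, either way round below 0.14 rad and angle between uv_lamp's own z axis and vertical below 0.1 rad and contact force between uv_lamp and the fingers above 1 N and contact force between uv_lamp and fixture below 0.1 N and contact force between uv_lamp and gauge_5 below 0.1 N and linear speed of uv_lamp below 0.01 m/s and distance of each of gauge_8, parts_bin, jar from where it was at the start of the episode below 0.015 m); the arm keeps its last pose, push and grip.
It fails at once if the lamp touches the detector or the fixture (contact force between uv_lamp and fixture above 0.5 N).
It fails at once if the lamp touches the gauge (contact force between uv_lamp and gauge_5 above 0.5 N).
It fails at once if the black gauge, the bin or the jar is disturbed (distance of any of gauge_8, parts_bin, jar from where it was at the start of the episode above 0.03 m).
It also fails if it takes over 64 s, if anything falls off the work surface, if the arm or the gripper's body presses on something with over 40 N, if the wrist force passes 120 N, or if a joint passes its speed limit or range.

## Robot

A 7-joint arm with a two-finger parallel gripper is mounted at the origin on the work surface. World frame = base frame: x ahead of the robot, y to its left, z up, the work surface at z = 0. Lengths are in mm, angles in rad, forces in N, time in s.
With the tool pointing down it reaches from about 400 to 875 mm from the base axis. Payload 4.4 kg.
Tool frame: the origin (TCP) lies between the finger pads; the fingertips stand 17 mm ahead of it and the grasp point (between the pads) lies 2 mm behind it; z points along the fingers, y is the line along which they close (so a half turn about z gives the same grasp; the last joint's range is limited). The gripper opens to 85 mm and grips with 20 to 120 N. Pads are 22 mm wide; open, the fingers measure 114 mm over their backs; the gripper's body (76 mm by 85 mm) begins 54 mm behind the grasp point. The pads swing forward as they close: fully open they stand 13 mm farther back than shut.
Start: joints at [-1.26, 0.628, 0.038, 1.517, -0.027, 0.996, -0.02], TCP at [239.144, 604.424, 248.313] pointing down, gripper open.
Joint ranges: [-3.06, 3.06], [-0.37, 2.12], [-1.25, 1.32], [0.18, 2.47], [-1.1, 4.24], [0.23, 1.98], [-2.94, 2.94]. Speed limits (rad/s): [2.57, 2.57, 3.14, 3.14, 3.14, 3.14, 3.14].

## Interface

Orientations are given as [roll, pitch, yaw] about the fixed x, y, z axes, in that order (R = Rz(yaw) Ry(pitch) Rx(roll)).
In Python, from cell import sensors, get_image, ctrl gives the robot as it stands.
- The arm moves only by the tool send_rows, never from a script. Its argument "series" is a list of rows, each a list of 3 entries, a list of its own where there are three numbers: the finger opening in mm, from 0 to 85.4, then the shift along the world's x, y, z in units of 60 mm (1.0 is 60 mm), then the turn, a rotation vector about the world's x, y, z in units of 5 degrees (1.0 is 5 degrees). A call has 1 to 8 rows; each row shifts and turns the commanded pose from where the row before left it; what a row does not reach is not made up. A row lasts 1/8 s, in which the tool goes at most 62.5 mm and 10.7 degrees, less where a joint would pass 70% of its speed; a pose out of reach is approached as far as the arm can. A call is refused whole if a number of a shift passes 1 or a number of a turn 1, either way. A call with a gripper value outside its range is refused whole. The fingers move at their own pace and stop on an object; the grip force is fixed at half the most. Time passes only in rows, so rows that do not move let the fingers close. It gives the time, the measured TCP pose, the force, the opening and the grip force at its end, in the units of the state.
- sensors.read_state(): the state, without advancing time (a new reading comes with each control period).
- get_image(name): name is "side" or "top" or "wrist"; returns a dict with "img" (384x512x3 uint8, red, green, blue), "depth" (384x512 float32, mm along the optical axis (not along the pixel's ray), 0 where there is no reading), "vfov" (degrees; the focal length in pixels is half the picture's height over the tangent of half this angle, whatever the lens; pixels are square), "cx", "cy" (the principal point, pixels), "world_to_cam" (4x4, takes a point from world to camera coordinates). Camera axes: x right, y down, z forward; pixel columns grow to the right and rows downward; lengths in mm; the calibration is good to about 2 mm. The wrist camera is an equidistant fisheye: a pixel r from the principal point sees the ray r / f radians off the axis. A picture is of the moment at which its call begins.
- ctrl.finish_job(): hands the job in; it is judged then, once.
The state is a dict: "clock": time; "qpos": joint angles; "qd": joint speeds; "tau": joint torques, N m; "eef_pos": TCP position; "tool_rot": TCP orientation; "force": force on the tool from outside, world axes, zero at the start; "torque": the same for the moment, N m; "width": finger opening in mm; "gripper_force": force on a finger pad.
Only numpy, scipy, OpenCV 4.12 (cv2) and the standard library are available. Lean on these libraries where they do the work, as an engineer would, in place of code of your own. Each camera call takes 0.05 s, during which the arm holds its last target. There are 200 camera calls.

## Working session

There is one attempt and no reset: what is moved stays moved. The work goes in short steps, Python scripts to look and compute and a tool call to move; the robot and the scene stay as the last step left them, time stands still between calls to the robot, and variables do not carry over. Pictures are saved under pics/ and viewed, at most 10 in all, crops included, and the job is handed in when it is done.

Besides the shell and the picture viewer there is one more tool, called after ">>>" in YAML: its name, and indented under it one key for each argument. send_rows: Moves the arm, as the interface text tells. Its arguments: {"type":"object","properties":{"series":{"type":"array"}},"required":["series"]}

```bash
mkdir -p pics
cat > h.py <<'E'
import numpy as np, cv2
from cell import sensors, get_image, ctrl
def grab(n):
    d=get_image(n); np.savez('last_%s.npz'%n,**{k:np.array(v) for k,v in d.items()}); return d
def load(n): return np.load('last_%s.npz'%n)
def cloud(d):
    h,w=d['depth'].shape; f=h/2/np.tan(np.radians(float(d['vfov']))/2)
    u,v=np.meshgrid(np.arange(w),np.arange(h)); z=d['depth'].astype(float)
    P=np.stack([(u-float(d['cx']))/f*z,(v-float(d['cy']))/f*z,z,np.ones_like(z)],-1)
    return (P@np.linalg.inv(d['world_to_cam']).T)[...,:3]
def ray_plane(d,u,v,zw):
    h=d['depth'].shape[0]; f=h/2/np.tan(np.radians(float(d['vfov']))/2)
    M=np.linalg.inv(d['world_to_cam']); r=M[:3,:3]@np.array([(u-float(d['cx']))/f,(v-float(d['cy']))/f,1]); o=M[:3,3]
    return o+r*(zw-o[2])/r[2]
E
python3 - <<'E'
from h import *
for n in('top','side'):
    d=grab(n); cv2.imwrite('pics/%s0.png'%n,cv2.resize(d['img'][...,::-1],(800,600),interpolation=cv2.INTER_CUBIC)); print(n,d['vfov'],np.linalg.inv(d['world_to_cam']).round(2).tolist())
print(sensors.read_state())
E
```

```text
top 43.4639428654997 [[0.01, -1.0, 0.08, 386.27], [-1.0, -0.01, -0.02, 11.46], [0.02, -0.07, -1.0, 1614.09], [0.0, 0.0, 0.0, 1.0]]
side 51.69960892430596 [[-0.69, -0.47, 0.55, -69.86], [-0.72, 0.44, -0.54, 535.23], [0.01, -0.77, -0.64, 740.06], [0.0, 0.0, 0.0, 1.0]]
{'clock': 0.1, 'qpos': array([-1.25982191,  0.62925021,  0.03847669,  1.51826287, -0.02697075,
        0.99627117, -0.02004023]), 'qd': array([ 4.49962061e-04, -1.47627324e-03, -8.70371227e-05, -1.58107091e-03,
        4.03124983e-04,  9.28980785e-04, -2.73002143e-04]), 'tau': array([ 3.22218453e-03, -5.64542663e+01,  1.23088472e+00, -1.93974727e+01,
        1.14060624e-02,  5.43697694e-03,  4.08507958e-06]), 'eef_pos': array([238.95508024, 603.92651801, 247.48545776]), 'tool_rot': array([-3.13992076e+00,  5.96408939e-05,  2.76476826e+00]), 'force': array([ 0.40760937, -0.06637797, -0.09000819]), 'torque': array([-0.00382915, -0.023811  , -0.0461487 ]), 'gripper_force': 0.0, 'width': 85.45318346785876}
```

View pics/top0.png

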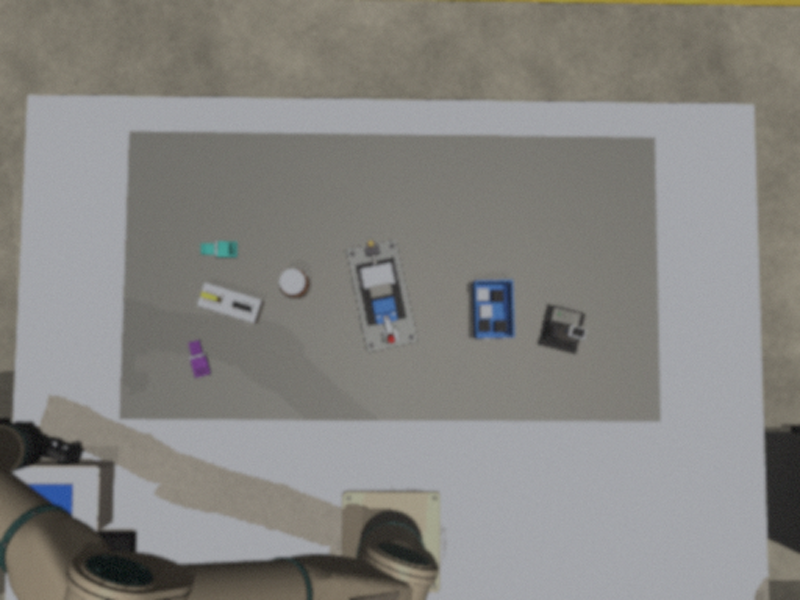

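View pics/side0.png

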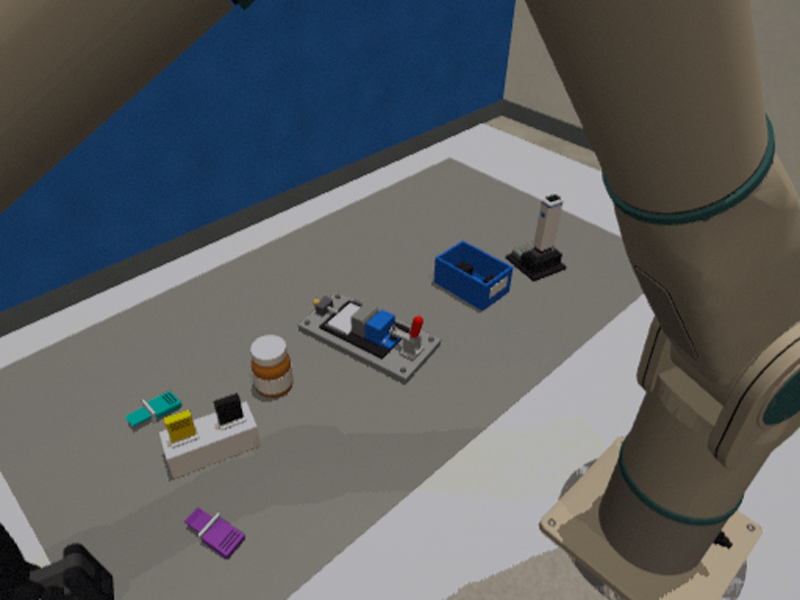

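The top view shows the gauge block at (230,303) with yellow at its left end. The fixture is at (381,297) with the clamp toward the robot, the bin at (492,310), and the lamp in its cradle at (565,328). The side view shows the turquoise and purple decoys lying flat, and the lamp standing at (548,225).

Run:
```python
from h import *
d=load('top'); P=cloud(d); hsv=cv2.cvtColor(d['img'],cv2.COLOR_RGB2HSV)
s=512/800
def box(cx,cy,r): 
    m=np.zeros(P.shape[:2],bool); m[int((cy-r)*s):int((cy+r)*s),int((cx-r)*s):int((cx+r)*s)]=1; return m
def rep(n,m,rect=True):
    q=P[m]; 
    if len(q)<4: print(n,len(q)); return
    r=cv2.minAreaRect(q[:,:2].astype(np.float32)); print(n,len(q),'mean',q.mean(0).round(1),'zmed',np.median(q[:,2]).round(1),'rect',np.round(r[0],1),np.round(r[1],1),round(r[2],1))
Z=P[...,2]; H,S,V=[hsv[...,i] for i in range(3)]
print('bench z',np.median(Z[box(430,200,20)]))
rep('block',box(230,303,40)&(Z>35)&(Z<60))
rep('yellow',box(230,303,45)&(H>20)&(H<35)&(S>120))
rep('black',box(243,306,20)&(Z>65))
rep('plate',box(381,297,62)&(Z>8))
rep('red',box(390,338,15)&((H<8)|(H>172))&(S>120))
rep('blueblk',box(385,310,18)&(H>100)&(H<130)&(S>110)&(Z>45))
rep('white foot',box(378,277,22)&(V>150)&(S<40))
rep('recv+emit top',box(382,302,25)&(Z>50)&(Z<62))
rep('bin',box(492,310,40)&(Z>52)&(Z<75))
rep('lampTop',box(570,325,35)&(Z>125))
rep('cradle base',box(562,328,40)&(Z>5)&(Z<40))
rep('jar',box(293,283,25)&(Z>75))
```

```text
bench z -0.611373637206043
block 491 mean [493.8 338.3  44.4] zmed 44.3 rect [494.4 340.3] [125.3  49.9] 73.4
yellow 12 mean [502.  370.2  90.6] zmed 90.1 rect [502. 370.] [25.3  3. ] 72.0
black 49 mean [478.1 288.3 181.3] zmed 88.8 rect [439.4 167.4] [329.4  11.9] 72.3
plate 2237 mean [512.2  23.8  45.1] zmed 19.1 rect [514.9  28.4] [254.7 256.8] 89.1
red 11 mean [418.9   3.8  97. ] zmed 97.5 rect [419.4   3.5] [9.5 6.3] 1.0
blueblk 120 mean [488.8  18.5  67.6] zmed 54.5 rect [447.3   8.2] [117.   42.4] 13.6
white foot 201 mean [555.   33.5  24.9] zmed 24.4 rect [554.8  33.6] [37.4 59.2] 11.7
recv+emit top 207 mean [503.8  20.6  55.1] zmed 54.8 rect [492.2  18.6] [85.1 43.2] 10.0
bin 162 mean [ 489.  -213.1   58.8] zmed 58.6 rect [ 485.  -211.9] [118.6  81.2] 1.7
lampTop 114 mean [ 432.2 -337.6  229. ] zmed 155.1 rect [ 419.2 -182.4] [ 29.5 392.3] 5.3
cradle base 582 mean [ 451.4 -358.4   16.5] zmed 13.9 rect [ 449.4 -362.5] [169.4 168.3] 89.8
jar 224 mean [532.5 201.  117.6] zmed 83.3 rect [475.5 114.5] [270.4  51.2] 56.4
```

>>> send_rows:
  series:
    - [85,[0.4,-0.4,0],[0,0,-1]]
    - [85,[0.4,-0.4,0],[0,0,-1]]
    - [85,[0.4,-0.4,0],[0,0,-1]]
    - [85,[0.4,-0.4,0],[0,0,-1]]
    - [85,[0.4,-0.4,0],[0,0,-1]]
    - [85,[0.4,-0.4,0],[0,0,-1]]
    - [85,[0.4,-0.4,0],[0,0,-1]]
    - [85,[0.4,-0.4,0],[0,0,-1]]

```text
clock: 1.1
eef_pos: [432.7, 410.2, 248.5]
tool_rot: [3.141, 0.0, 2.06]
force: [0.5, 0.7, 1.0]
width: 85.0
gripper_force: 0.0
```

>>> send_rows:
  series:
    - [50,[0.15,-0.09,0],[0,0,-1]]
    - [50,[0.15,-0.09,0],[0,0,-1]]
    - [50,[0.15,-0.09,0],[0,0,-1]]
    - [50,[0.15,-0.09,0],[0,0,-1]]
    - [50,[0.15,-0.09,0],[0,0,-1]]
    - [50,[0.15,-0.09,0],[0,0,-1]]
    - [50,[0.15,-0.09,0],[0,0,-1]]
    - [50,[0.15,-0.09,0],[0,0,-1]]

```text
clock: 2.1
eef_pos: [504.1, 367.5, 248.4]
tool_rot: [3.142, 0.0, 1.362]
force: [-0.1, 0.3, -0.3]
width: 50.1
gripper_force: 0.0
```

>>> send_rows:
  series:
    - [50,[0,0,-0.4],[0,0,-1]]
    - [50,[0,0,0],[0,0,0]]
    - [50,[0,0,0],[0,0,0]]

```text
clock: 2.48
eef_pos: [503.6, 368.8, 224.9]
tool_rot: [3.141, -0.0, 1.281]
force: [0.4, -0.1, -0.1]
width: 49.8
gripper_force: 0.0
```

Run:
```python
from h import *
d=grab('wrist'); cv2.imwrite('pics/w1.png',d['img'][...,::-1]); print(d['vfov'],d['cx'],d['cy'],np.linalg.inv(d['world_to_cam']).round(2).tolist())
s=sensors.read_state(); print(s['eef_pos'],s['tool_rot'],s['force'],s['clock'])
```

```text
65.70646984690485 252.96374077957054 190.73172582497736 [[0.96, -0.27, -0.09, 525.95], [-0.28, -0.91, -0.29, 441.02], [0.0, 0.3, -0.95, 351.67], [0.0, 0.0, 0.0, 1.0]]
[503.70814785 369.07943707 225.17294339] [ 3.14091832e+00 -1.08262346e-03  1.28148236e+00] [ 0.45574999 -0.46886298  0.02778232] 2.525
```

View pics/w1.png

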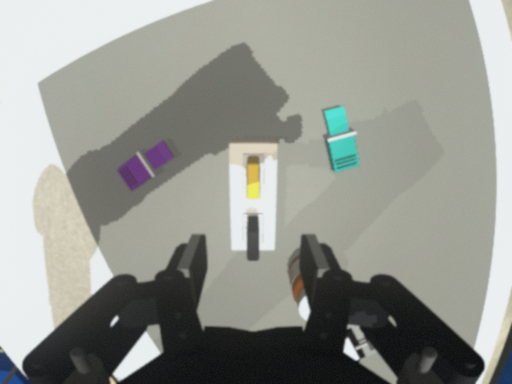

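The wrist view shows the yellow gauge at (253,177) and the black one at (252,236), both in the white block. The block is upright in the image, so the tool yaw matches it.

```bash
cat >> h.py <<'E'
def fray(d,u,v,zw):
    """fisheye wrist rays onto plane z=zw"""
    u=np.atleast_1d(u).astype(float)-float(d['cx']); v=np.atleast_1d(v).astype(float)-float(d['cy'])
    f=192/np.tan(np.radians(float(d['vfov']))/2); r=np.hypot(u,v)+1e-9; t=r/f
    c=np.stack([np.sin(t)*u/r,np.sin(t)*v/r,np.cos(t)],-1); M=np.linalg.inv(d['world_to_cam'])
    w=c@M[:3,:3].T; o=M[:3,3]; return o+w*((zw-o[2])/w[:,2])[:,None]
def fcloud(d):
    h,w=d['depth'].shape; u,v=np.meshgrid(np.arange(w),np.arange(h)); u=u-float(d['cx']); v=v-float(d['cy'])
    f=192/np.tan(np.radians(float(d['vfov']))/2); r=np.hypot(u,v)+1e-9; t=r/f
    z=d['depth'].astype(float); s=np.tan(t)*z/r
    return np.stack([u*s,v*s,z,np.ones_like(z)],-1)@np.linalg.inv(d['world_to_cam']).T[:,:3]
E
python3 - <<'E'
from h import *
d=load('wrist'); P=fcloud(d); hsv=cv2.cvtColor(d['img'],cv2.COLOR_RGB2HSV); H,S,V=[hsv[...,i] for i in range(3)]
Z=P[...,2]
win=np.zeros(Z.shape,bool); win[130:270,220:285]=1
y=win&(H>12)&(H<35)&(S>120)
def rep(n,m):
    q=P[m]; r=cv2.minAreaRect(q[:,:2].astype(np.float32)); print(n,len(q),q.mean(0).round(1),np.median(Z[m]).round(1),np.round(r[0],1),np.round(r[1],1),round(r[2],1))
rep('ytop',y&(Z>87)&(Z<97)); rep('yall',y); rep('block',win&(abs(Z-45)<3))
rep('black',win&(V<80)&(Z>87)&(Z<97))
for v in range(150,205,6): print(v,V[v,253],Z[v,253].round(1),P[v,253].round(1))
E
```

```text
ytop 385 [505.6 372.8  91.9] 92.0 [505.2 372.3] [32.3  9.9] 73.9
yall 387 [505.7 372.9  91.9] 92.0 [505.2 372.3] [32.3  9.9] 73.9
block 3309 [497.4 344.9  46.2] 46.2 [495.5 339.5] [123.8  49.4] 73.5
black 127 [485.5 305.5  91.6] 92.0 [486.4 309.4] [32.3  9. ] 73.9
150 223 46.8 [511.3 391.5  46.8]
156 138 59.1 [510.2 387.7  59.1]
162 127 88.2 [510.2 387.7  88.2]
168 220 91.7 [508.8 383.1  91.7]
174 219 90.8 [507.2 377.6  90.8]
180 219 91.8 [505.7 372.4  91.8]
186 238 91.8 [504.  367.   91.8]
192 238 92.1 [502.4 361.6  92.1]
198 234 91.2 [500.7 355.7  91.2]
204 239 46.5 [494.4 334.4  46.5]
```

>>> send_rows:
  series:
    - [50,[0.025,0.05,-0.5],[0,0,0]]
    - [50,[0,0,-0.5],[0,0,0]]
    - [50,[0,0,-0.5],[0,0,0]]
    - [50,[0,0,-0.4],[0,0,0]]
    - [50,[0,0,-0.35],[0,0,0]]
    - [50,[0,0,-0.3],[0,0,0]]
    - [50,[0,0,0],[0,0,0]]

```text
clock: 3.4
eef_pos: [504.1, 371.9, 70.5]
tool_rot: [-3.14, 0.001, 1.281]
force: [-0.1, 0.3, 0.3]
width: 50.2
gripper_force: 0.0
```

>>> send_rows:
  series:
    - [0,[0,0,0],[0,0,0]]
    - [0,[0,0,0],[0,0,0]]
    - [0,[0,0,0],[0,0,0]]
    - [0,[0,0,0],[0,0,0]]
    - [0,[0,0,0],[0,0,0]]
    - [0,[0,0,0],[0,0,0]]

```text
clock: 4.15
eef_pos: [505.3, 372.7, 72.4]
tool_rot: [3.14, -0.002, 1.281]
force: [-1.0, -0.0, 6.3]
width: 11.5
gripper_force: 58.9
```

>>> send_rows:
  series:
    - [0,[0,0,0.2],[0,0,0]]
    - [0,[0,0,0.4],[0,0,0]]
    - [0,[0,0,0.5],[0,0,0]]
    - [0,[0,0,0.6],[0,0,0]]
    - [0,[0,0,0.6],[0,0,0]]
    - [0,[0,0,0.5],[0,0,0]]
    - [0,[0,0,0.2],[0,0,0]]
    - [0,[0,0,0],[0,0,0]]

```text
clock: 5.15
eef_pos: [504.6, 372.3, 251.7]
tool_rot: [3.141, -0.001, 1.281]
force: [0.3, 0.3, -1.2]
width: 11.3
gripper_force: 58.3
```

>>> send_rows:
  series:
    - [0,[0,-0.5,0],[0,0,0.7]]
    - [0,[0,-0.8,0],[0,0,0.7]]
    - [0,[0,-0.8,0],[0,0,0.7]]
    - [0,[0,-0.8,0],[0,0,0.7]]
    - [0,[0.03,-0.8,0],[0,0,0.8]]
    - [0,[0,-0.8,0],[0,0,0.8]]
    - [0,[0,-0.7,0],[0,0,0.8]]
    - [0,[0,-0.6,0],[0,0,0.6]]

```text
clock: 6.15
eef_pos: [505.3, 22.4, 249.9]
tool_rot: [-3.139, -0.0, 1.788]
force: [0.0, -0.1, -0.1]
width: 11.1
gripper_force: 58.3
```

>>> send_rows:
  series:
    - [0,[0,0,-0.3],[0,0,0]]
    - [0,[0,0,-0.3],[0,0,0]]
    - [0,[0,0,0],[0,0,0]]
    - [0,[0,0,0],[0,0,0]]

```text
clock: 6.65
eef_pos: [506.3, 24.3, 215.1]
tool_rot: [-3.141, -0.0, 1.788]
force: [1.0, -0.6, -0.5]
width: 11.3
gripper_force: 58.4
```

Run:
```python
from h import *
d=grab('wrist'); cv2.imwrite('pics/w2.png',d['img'][...,::-1])
s=sensors.read_state(); print(s['eef_pos'],s['tool_rot'],s['force'],s['clock'],s['width'])
```

```text
[506.59334567  24.31069237 215.45998591] [3.14149397e+00 8.54905026e-05 1.78761267e+00] [ 0.61464659 -0.81894027 -0.28395023] 6.7 11.293154875909291
```

View pics/w2.png

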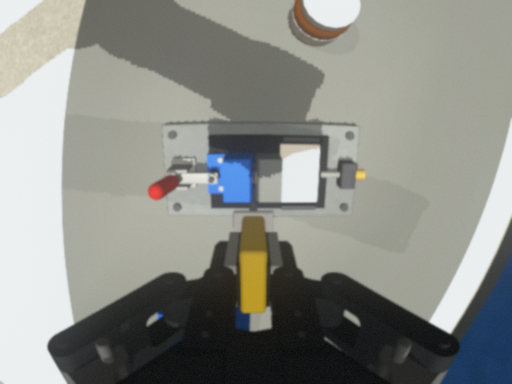

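The wrist view shows the fixture plate at columns 163-358, rows 123-215. The slot is between blue and grey near (254,178), the foot near (301,172), and the gauge is held in front at (253,260).

Run:
```python
from h import *
d=load('wrist'); P=fcloud(d); hsv=cv2.cvtColor(d['img'],cv2.COLOR_RGB2HSV); H,S,V=[hsv[...,i].astype(int) for i in range(3)]
Z=P[...,2]
win=np.zeros(Z.shape,bool); win[115:213,155:368]=1
def rep(n,m):
    m=cv2.morphologyEx(m.astype(np.uint8),cv2.MORPH_OPEN,np.ones((2,2)))>0
    q=P[m]; r=cv2.minAreaRect(q[:,:2].astype(np.float32)); print(n,len(q),q.mean(0).round(1),np.median(Z[m]).round(1),np.round(r[0],1),np.round(r[1],1),round(r[2],1))
rep('plate',win&(abs(Z-16)<4))
blue=win&(H>100)&(H<130)&(S>110)
rep('blue',blue&(abs(Z-57)<3)); rep('foot',win&(V>140)&(S<60)&(abs(Z-27)<4)); 
w2=win.copy(); w2[:,:240]=0; rep('recv',w2&(abs(Z-57)<4)&~blue)
rep('red',win&((H<8)|(H>172))&(S>120)&(Z>93))
# project onto fixture dir
a=np.radians(12.4); ex=np.array([np.cos(a),np.sin(a)])
for v in (160,172,185):
    print(v,[(u,int(Z[v,u]),round(float((P[v,u,:2]-[506.9,23])@ex),1),'B' if blue[v,u] else int(V[v,u])) for u in range(244,266)])
# plate line directions: edges by colour mask of plate corners
m=win&(abs(Z-16)<4); c,_=cv2.findContours(m.astype(np.uint8),cv2.RETR_EXTERNAL,cv2.CHAIN_APPROX_NONE); c=max(c,key=len)[:,0]
q=P[c[:,1],c[:,0],:2]
t=c[:,1]<126; l=np.polyfit(q[t,0],q[t,1],1); print('top edge ang',np.degrees(np.arctan(l[0])))
```

```text
plate 6667 [507.5  33.3  18.6] 16.2 [517.2  35.1] [232.3 133.6] 11.0
blue 1180 [492.4  16.9  56.8] 57.0 [487.   38.6] [ 29.7 115.2] 11.1
foot 2266 [558.5  32.4  28.4] 27.1 [531.3  27.1] [102.5 127.3] 68.8
recv 1086 [523.5  23.8  56.4] 57.0 [518.8  45.7] [ 28.5 115.4] 14.6
red 107 [423.8   1.   92.5] 96.1 [413.7 -19.9] [60.3 10.4] 65.6
160 [(244, 56, -9.1, 'B'), (245, 56, -8.1, 'B'), (246, 57, -7.1, 'B'), (247, 56, -6.1, 'B'), (248, 58, -5.1, 'B'), (249, 57, -4.2, 'B'), (250, 55, -3.2, 'B'), (251, 53, -2.3, 'B'), (252, 51, -1.3, 'B'), (253, 23, -0.3, 82), (254, 22, 0.8, 72), (255, 34, 1.8, 69), (256, 52, 2.7, 75), (257, 53, 3.7, 80), (258, 56, 4.6, 85), (259, 57, 5.6, 93), (260, 55, 6.6, 98), (261, 56, 7.5, 103), (262, 56, 8.5, 101), (263, 56, 9.5, 100), (264, 56, 10.5, 104), (265, 341, 0.0, 102)]
172 [(244, 55, -9.2, 'B'), (245, 57, -8.1, 'B'), (246, 56, -7.2, 'B'), (247, 57, -6.2, 'B'), (248, 56, -5.2, 'B'), (249, 57, -4.2, 'B'), (250, 55, -3.2, 'B'), (251, 53, -2.3, 'B'), (252, 50, -1.3, 104), (253, 21, -0.3, 90), (254, 21, 0.8, 83), (255, 43, 1.8, 95), (256, 53, 2.7, 94), (257, 55, 3.7, 88), (258, 56, 4.7, 92), (259, 56, 5.7, 96), (260, 56, 6.7, 103), (261, 56, 7.6, 107), (262, 56, 8.6, 110), (263, 56, 9.6, 111), (264, 57, 10.6, 110), (265, 57, 11.6, 108)]
185 [(244, 57, -9.2, 'B'), (245, 57, -8.2, 'B'), (246, 58, -7.2, 'B'), (247, 57, -6.2, 'B'), (248, 57, -5.2, 'B'), (249, 56, -4.2, 'B'), (250, 55, -3.3, 'B'), (251, 53, -2.3, 'B'), (252, 51, -1.3, 'B'), (253, 22, -0.3, 101), (254, 21, 0.8, 86), (255, 46, 1.8, 89), (256, 51, 2.8, 97), (257, 55, 3.8, 108), (258, 56, 4.7, 131), (259, 56, 5.8, 156), (260, 57, 6.7, 168), (261, 56, 7.7, 175), (262, 56, 8.7, 177), (263, 57, 9.7, 177), (264, 56, 10.8, 175), (265, 56, 11.8, 177)]
top edge ang 12.476688361858255
```

Run:
```python
from h import *
d=load('wrist'); P=fcloud(d); Z=P[...,2]
a=np.radians(12.4); ex=np.array([np.cos(a),np.sin(a)]); ey=np.array([-ex[1],ex[0]])
q=P[...,:2]-[506.9,23]; X=q@ex; Y=q@ey
win=np.zeros(Z.shape,bool); win[115:230,155:368]=1
for n,x0,x1,zr in(('blue',-28,-5,57),('recv',6,26,57),('foot',32,68,27),('plateW',-64,-60,16),('plateE',75,110,16)):
    m=win&(X>x0)&(X<x1)&(abs(Z-zr)<2.5); print(n,m.sum(),'Y',np.percentile(Y[m],[0,.5,50,99.5,100]).round(1),'X',np.percentile(X[m],[0,100]).round(1))
m=win&(abs(Z-16)<2.5)&(abs(Y)<58); print('plate X',np.percentile(X[m],[0,.5,99.5,100]).round(1),'Y',np.percentile(Y[m],[0,.5,99.5,100]).round(1))
m=win&(abs(Z-27)<2)&(abs(Y)<20); print('foot X',np.percentile(X[m],[0,1,99,100]).round(1))
# held gauge: yellow points, relative to tool
s=sensors.read_state(); t=s['eef_pos']
hsv=cv2.cvtColor(d['img'],cv2.COLOR_RGB2HSV); m=(hsv[...,0]>12)&(hsv[...,0]<35)&(hsv[...,1]>120); m[:215]=0; m[:,:225]=0; m[:,280:]=0
q=P[m]-t; A=q[:,:2]@ex; B=q[:,:2]@ey; print('handle rel tool: x',np.percentile(A,[2,50,98]).round(1),'y',np.percentile(B,[1,50,99]).round(1),'z',np.percentile(q[:,2],[1,50,99]).round(1))
m=(np.abs(P[...,2]-t[2]+25)<8); q=P[m]-t; A=q[:,:2]@ex; B=q[:,:2]@ey; k=(abs(A)<20)&(abs(B)<30); print('collar',k.sum(),np.percentile(A[k],[1,99]).round(1),np.percentile(B[k],[1,50,99]).round(1),np.percentile(q[k,2],[1,50,99]).round(1))
```

```text
blue 1002 Y [-24.3 -24.1  -1.5  19.7  20.2] X [-28.   -5.1]
recv 846 Y [-24.5 -24.   -1.6  19.7  19.8] X [ 6.6 25.9]
foot 1996 Y [-43.7 -43.3  -1.8  37.5  38.5] X [32. 68.]
plateW 284 Y [-56.6 -56.2   8.3  52.2  52.3] X [-64. -60.]
plateE 1646 Y [-56.8 -56.4  12.5  52.3  52.8] X [ 75. 110.]
plate X [-104.5 -103.2  119.4  121.1] Y [-57.3 -56.4  52.4  52.8]
foot X [-88.3 -50.3 105.  125.5]
handle rel tool: x [-5.7 -0.   5.6] y [-16.8   7.2  15.8] z [-9.9 19.  21.4]
collar 550 [-10.5  10.3] [ 5.2 14.4 16.8] [-26.3 -22.7 -17.4]
```

>>> send_rows:
  series:
    - [0,[0.033,-0.053,-0.4],[0,0,0]]
    - [0,[0,0,-0.4],[0,0,0]]
    - [0,[0,0,-0.4],[0,0,0]]
    - [0,[0,0,-0.3],[0,0,0]]
    - [0,[0,0,-0.1],[0,0,0]]
    - [0,[0,0,0],[0,0,0]]
    - [0,[0,0,0],[0,0,0]]

```text
clock: 7.58
eef_pos: [509.1, 21.1, 120.1]
tool_rot: [3.14, 0.0, 1.787]
force: [0.3, 0.1, -1.0]
width: 11.4
gripper_force: 58.5
```

Run:
```python
from h import *
d=grab('side')
s=sensors.read_state(); print(s['eef_pos'],s['tool_rot'],s['force'],s['clock'])
im=d['img'][180:260,180:300,::-1]; cv2.imwrite('pics/s2.png',cv2.resize(im,(720,480),interpolation=cv2.INTER_CUBIC))
p=[]
for i in range(6): grab('wrist'); p.append(sensors.read_state()['eef_pos'])
print(np.mean(p,0),np.std(p,0))
d=load('wrist'); P=fcloud(d); Z=P[...,2]; t=np.mean(p,0)
a=np.radians(12.4); ex=np.array([np.cos(a),np.sin(a)]); ey=np.array([-ex[1],ex[0]])
q=P[...,:2]-t[:2]; X=q@ex; Y=q@ey
for n,zr,x0,x1 in(('top',57,-28,28),('plate',16,-110,125)):
  m=(abs(Z-zr)<2.5)&(X>x0)&(X<x1)&(abs(Y)<58); print(n,m.sum(),np.percentile(Y[m],[.5,99.5]).round(1),np.percentile(X[m],[.5,99.5]).round(1))
for yy in (12,16,19): 
  m=(abs(Y-yy)<1)&(abs(X)<9); i=np.argsort(X[m]); print(yy,[(round(x,1),int(z)) for x,z in zip(X[m][i],Z[m][i])][::2])
```

```text
[509.03653239  21.08498535 120.12659731] [3.13996889e+00 2.04274609e-04 1.78750360e+00] [-0.31239898  0.95560138 -0.07527784] 7.625
[508.71678194  21.09815792 119.78464777] [0.15339913 0.00735643 0.18779829]
top 3191 [-21.2  22.1] [-27.8  26.7]
plate 11408 [-54.4  54.5] [-104.  118.]
12 [(np.float64(-9.0), 146), (np.float64(-8.9), 162), (np.float64(-8.8), 153), (np.float64(-8.7), 156), (np.float64(-8.7), 161), (np.float64(-8.6), 57), (np.float64(-8.6), 57), (np.float64(-8.5), 98), (np.float64(-8.4), 160), (np.float64(-8.3), 156), (np.float64(-8.2), 153), (np.float64(-8.1), 97), (np.float64(-8.0), 97), (np.float64(-8.0), 56), (np.float64(-7.9), 57), (np.float64(-7.9), 58), (np.float64(-7.6), 155), (np.float64(-7.6), 156), (np.float64(-7.5), 162), (np.float64(-7.5), 96), (np.float64(-7.5), 96), (np.float64(-7.5), 97), (np.float64(-7.4), 179), (np.float64(-7.4), 187), (np.float64(-7.4), 187), (np.float64(-7.3), 188), (np.float64(-7.3), 179), (np.float64(-7.3), 189), (np.float64(-7.3), 176), (np.float64(-7.3), 180), (np.float64(-7.3), 200), (np.float64(-7.3), 176), (np.float64(-7.3), 172
[... 28227 characters left out ...]
 199), (np.float64(8.4), 204), (np.float64(8.4), 199), (np.float64(8.4), 203), (np.float64(8.4), 203), (np.float64(8.4), 203), (np.float64(8.5), 197), (np.float64(8.5), 202), (np.float64(8.5), 204), (np.float64(8.5), 199), (np.float64(8.6), 196), (np.float64(8.6), 204), (np.float64(8.6), 203), (np.float64(8.6), 205), (np.float64(8.7), 200), (np.float64(8.7), 197), (np.float64(8.7), 205), (np.float64(8.8), 57), (np.float64(8.8), 200), (np.float64(8.8), 199), (np.float64(8.8), 56), (np.float64(8.8), 199), (np.float64(8.8), 201), (np.float64(8.9), 206), (np.float64(8.9), 203), (np.float64(8.9), 203), (np.float64(8.9), 203), (np.float64(8.9), 198), (np.float64(9.0), 205), (np.float64(9.0), 198)]
```

View pics/s2.png

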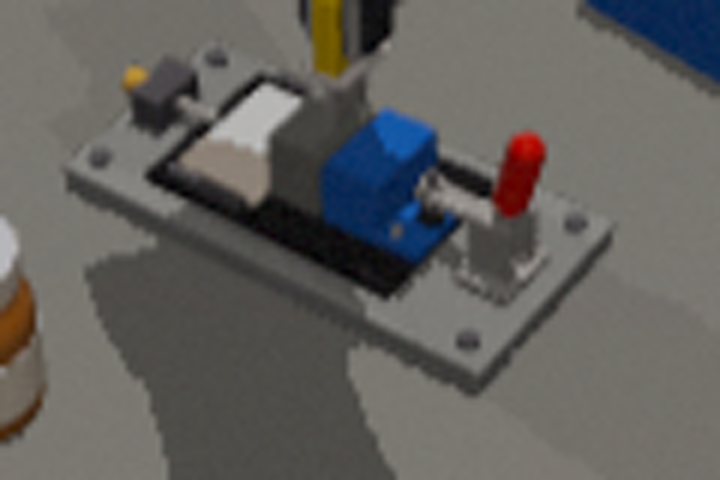

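The side crop shows the gauge (325,60) hanging directly above the slot between grey and blue. The wrist depth puts the tool 0.9 mm to +x of the slot middle, which is right. Descending.

>>> send_rows:
  series:
    - [0,[0,0,-0.1],[0,0,0]]
    - [0,[0,0,-0.1],[0,0,0]]
    - [0,[0,0,-0.08],[0,0,0]]
    - [0,[0,0,-0.08],[0,0,0]]
    - [0,[0,0,0],[0,0,0]]

```text
clock: 8.55
eef_pos: [508.9, 21.0, 97.3]
tool_rot: [3.141, 0.0, 1.787]
force: [2.0, 0.2, -3.8]
width: 11.5
gripper_force: 58.3
```

>>> send_rows:
  series:
    - [0,[0,0,-0.08],[0,0,0]]
    - [0,[0,0,-0.08],[0,0,0]]
    - [0,[0,0,-0.05],[0,0,0]]
    - [0,[0,0,0],[0,0,0]]
    - [0,[0,0,0],[0,0,0]]

```text
clock: 9.18
eef_pos: [508.9, 21.1, 84.9]
tool_rot: [3.141, 0.0, 1.787]
force: [4.6, 1.1, -4.8]
width: 11.1
gripper_force: 58.3
```

>>> send_rows:
  series:
    - [0,[0,0,-0.03],[0,0,0]]
    - [0,[0,0,-0.02],[0,0,0]]
    - [0,[0,0,0],[0,0,0]]
    - [0,[0,0,0],[0,0,0]]

```text
clock: 9.68
eef_pos: [509.0, 21.1, 83.3]
tool_rot: [3.14, -0.0, 1.787]
force: [1.0, 0.6, 10.5]
width: 11.3
gripper_force: 60.8
```

>>> send_rows:
  series:
    - [0,[0,0,-0.02],[0,0,0]]
    - [0,[0,0,0],[0,0,0]]
    - [0,[0,0,0],[0,0,0]]

```text
clock: 10.05
eef_pos: [509.0, 21.1, 83.2]
tool_rot: [3.139, -0.001, 1.787]
force: [-1.0, 0.5, 23.8]
width: 11.5
gripper_force: 62.8
```

Run:
```python
from h import *
for i in range(2): d=grab('wrist'); s=sensors.read_state(); print(s['eef_pos'].round(2),s['force'].round(1))
P=fcloud(d); hsv=cv2.cvtColor(d['img'],cv2.COLOR_RGB2HSV); Z=P[...,2]
ex=np.array([.9767,.2147]); ey=np.array([-.2147,.9767]); q=P[...,:2]-[507.7,20.9]; X=q@ex; Y=q@ey
m=(hsv[...,0]>12)&(hsv[...,0]<35)&(hsv[...,1]>120)&(abs(X)<15)&(abs(Y)<25)
h,e=np.histogram(Z[m],np.arange(40,120,2)); print([(int(b),int(a)) for a,b in zip(h,e) if a>5])
m=(abs(X)<11)&(Y>15)&(Y<22); h,e=np.histogram(Z[m],np.arange(50,70,1)); print('collar zone',[(int(b),int(a)) for a,b in zip(h,e) if a>2])
```

```text
[509.    21.06  83.26] [-1.4  1.4 24. ]
[509.04  21.06  83.27] [-1.   0.8 23.4]
[(64, 13), (66, 27), (68, 28), (70, 30), (72, 32), (74, 34), (76, 31), (78, 39), (80, 37), (82, 40), (84, 45), (86, 44), (88, 51), (90, 48), (92, 55), (94, 58), (96, 64), (98, 50), (100, 159), (102, 1460), (104, 87)]
collar zone [(50, 19), (51, 30), (52, 34), (53, 34), (54, 24), (55, 41), (56, 104), (57, 123), (58, 37), (59, 35), (60, 53), (61, 50), (62, 5), (63, 7), (64, 10), (65, 12), (66, 10), (67, 12), (68, 10)]
```

Handle top at about 102 mm and collar top at about 60 mm with a firm stop, so the gauge is seated. Releasing.

>>> send_rows:
  series:
    - [11,[0,0,0.03],[0,0,0]]
    - [40,[0,0,0],[0,0,0]]
    - [40,[0,0,0],[0,0,0]]
    - [40,[0,0,0],[0,0,0]]
    - [40,[0,0,0],[0,0,0]]
    - [40,[0,0,0.2],[0,0,0]]
    - [40,[0,0,0.5],[0,0,0]]
    - [40,[0,0,0.6],[0,0,0]]

```text
clock: 11.15
eef_pos: [508.0, 21.0, 161.8]
tool_rot: [-3.141, -0.0, 1.787]
force: [1.0, -0.3, -0.2]
width: 40.1
gripper_force: 0.0
```

>>> send_rows:
  series:
    - [40,[0,0,0.6],[0,0,0]]
    - [40,[0,0,0.6],[0,0,0]]
    - [40,[0,0,0],[0,0,0]]
    - [40,[0,0,0],[0,0,0]]

```text
clock: 11.65
eef_pos: [508.0, 21.2, 232.8]
tool_rot: [-3.141, -0.0, 1.788]
force: [-0.6, -0.2, -0.9]
width: 40.5
gripper_force: 0.0
```

Run:
```python
from h import *
d=grab('wrist'); s=sensors.read_state(); print(s['eef_pos'].round(2),s['force'].round(1),s['width'],s['clock'])
P=fcloud(d); hsv=cv2.cvtColor(d['img'],cv2.COLOR_RGB2HSV); Z=P[...,2]
ex=np.array([.9767,.2147]); ey=np.array([-.2147,.9767]); q=P[...,:2]-[507.7,20.9]; X=q@ex; Y=q@ey
def p(n,m): print(n,m.sum(),'X',np.percentile(X[m],[1,99]).round(1),'Y',np.percentile(Y[m],[1,99]).round(1),'Z',np.percentile(Z[m],[2,50,98]).round(1))
p('ytop',(hsv[...,0]>12)&(hsv[...,0]<35)&(hsv[...,1]>120)&(abs(X)<15)&(abs(Y)<25)&(Z>95)&(Z<110))
p('collar',(abs(X)<14)&(abs(Y)<25)&(abs(Z-61)<2))
p('foot',(X>28)&(X<80)&(abs(Y)<32)&(abs(Z-27)<1.5)&(hsv[...,2]>130)&(hsv[...,1]<60))
p('rails',(X>35)&(X<65)&(abs(Y)<50)&(abs(Z-27)<4))
p('recv',(X>12)&(X<45)&(abs(Y)<30)&(abs(Z-57)<1.5))
# lamp/cradle from the top camera, unobstructed
d=grab('top'); P=cloud(d); Z=P[...,2]; hsv=cv2.cvtColor(d['img'],cv2.COLOR_RGB2HSV)
b=np.zeros(Z.shape,bool); b[180:235,330:385]=1
for n,m in(('lamptop',b&(Z>148)&(Z<165)),('cradle',b&(Z>6)&(Z<40))):
    m=cv2.morphologyEx(m.astype(np.uint8),cv2.MORPH_OPEN,np.ones((2,2)))>0
    r=cv2.minAreaRect(P[m][:,:2].astype(np.float32)); print(n,m.sum(),P[m].mean(0).round(1),np.round(r[0],1),np.round(r[1],1),round(r[2],1))
```

```text
[507.68  21.12 232.24] [-0.1  0.2  0.3] 40.144145446590244 11.7
ytop 406 X [-4.   6.9] Y [-16.8  15.4] Z [101.4 103.2 104.6]
collar 301 X [-10.   11.9] Y [-18.5  16.6] Z [59.4 61.1 62.5]
foot 1842 X [32.  73.6] Y [-31.6  31.3] Z [25.8 27.1 28.4]
rails 1686 X [35.3 64.6] Y [-40.5  40.6] Z [24.6 27.2 30.5]
recv 652 X [12.2 29.5] Y [-22.   21.4] Z [55.8 57.1 58.3]
lamptop 78 [ 430.5 -360.   158.6] [ 417.7 -202.9] [ 26.3 432.5] 4.9
cradle 368 [ 450.2 -359.9   24.8] [ 443.8 -365.9] [83.7 87.1] 77.9
```

Gauge is seated and released: collar centre within 1 mm and top at 61 mm. Foot middle comes out at about (558.0, 32.0). Going to look at the lamp.

>>> send_rows:
  series:
    - [60,[0,0,0.5],[0,0,-0.6]]
    - [60,[-0.15,-0.8,0.3],[0,0,-0.6]]
    - [60,[-0.15,-0.85,0.2],[0,0,-0.6]]
    - [60,[-0.2,-0.85,0.1],[0,0,-0.6]]
    - [60,[-0.2,-0.85,0],[0,0,-0.6]]
    - [60,[-0.2,-0.85,0],[0,0,-0.6]]
    - [60,[-0.15,-0.8,0],[0,0,-0.6]]
    - [60,[-0.1,-0.8,0],[0,0,-0.7]]

```text
clock: 12.75
eef_pos: [438.4, -328.1, 297.7]
tool_rot: [-3.14, -0.001, 1.357]
force: [1.3, -0.1, 0.4]
width: 59.7
gripper_force: 0.0
```

>>> send_rows:
  series:
    - [60,[0,-0.2,0],[0,0,0]]
    - [60,[0,0,0],[0,0,0]]
    - [60,[0,0,0],[0,0,0]]

```text
clock: 13.12
eef_pos: [439.9, -337.0, 298.1]
tool_rot: [-3.14, -0.002, 1.362]
force: [0.1, -0.1, 0.1]
width: 60.1
gripper_force: 0.0
```

Run:
```python
from h import *
d=grab('wrist'); s=sensors.read_state(); print(s['eef_pos'].round(2),s['tool_rot'].round(3),s['clock'])
cv2.imwrite('pics/w3.png',d['img'][...,::-1])
P=fcloud(d); Z=P[...,2]; C=np.array([440,-362])
for n,lo,hi,r in(('lamptop',150,160,40),('body',60,150,40),('rim',29,36,60),('base',3,22,75)):
    m=(Z>lo)&(Z<hi)&(np.hypot(P[...,0]-C[0],P[...,1]-C[1])<r); m=cv2.morphologyEx(m.astype(np.uint8),cv2.MORPH_OPEN,np.ones((2,2)))>0
    if m.sum()<5: print(n,m.sum()); continue
    q=P[m]; r=cv2.minAreaRect(q[:,:2].astype(np.float32)); print(n,m.sum(),q.mean(0).round(1),np.median(Z[m]).round(1),np.round(r[0],1),np.round(r[1],1),round(r[2],1))
```

```text
[ 440.06 -336.96  298.3 ] [-3.141e+00 -2.000e-03  1.363e+00] 13.175
lamptop 460 [ 436.2 -363.6  143.5] 156.2 [ 442.1 -355.1] [184.9  33. ] 76.3
body 421 [ 439.8 -346.1  111.9] 115.1 [ 441.2 -322.8] [120.6  22.6] 86.2
rim 534 [ 438.5 -349.6   38.1] 34.0 [ 443.1 -336. ] [147.5  41.8] 76.7
base 1181 [ 447.1 -353.1   13.4] 9.3 [ 455.7 -338.5] [146.2  90.4] 76.4
```

View pics/w3.png

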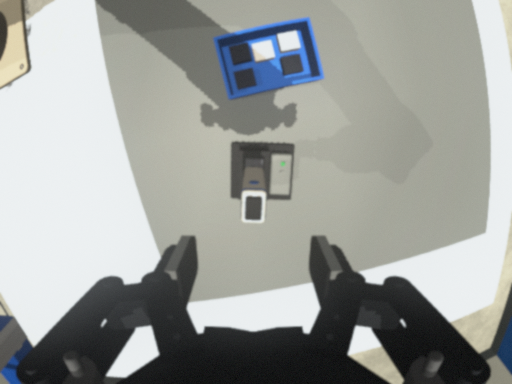

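The wrist view shows the lamp top at (254,207), its narrow side across the image and so across the finger line, in the cradle at (262,170). The LED panel is on the right.

Run:
```python
from h import *
d=load('wrist'); P=fcloud(d); Z=P[...,2]
w=np.zeros(Z.shape,np.uint8); w[180:232,230:280]=1
m=((Z>151)&(Z<162)&(w>0)).astype(np.uint8); m=cv2.morphologyEx(m,cv2.MORPH_OPEN,np.ones((3,3)))
v,u=np.nonzero(m); print(len(v),u.min(),u.max(),v.min(),v.max(),np.median(Z[m>0]))
q=fray(d,u,v,157); r=cv2.minAreaRect(q[:,:2].astype(np.float32)); print('top',np.round(r[0],1),np.round(r[1],1),round(r[2],1))
w=np.zeros(Z.shape,np.uint8); w[135:205,225:300]=1
m=((Z>3)&(Z<17)&(w>0)).astype(np.uint8); m=cv2.morphologyEx(m,cv2.MORPH_OPEN,np.ones((3,3)))
v,u=np.nonzero(m); print('base u',u.min(),u.max(),'v',v.min(),v.max(),np.median(Z[m>0]))
q=P[m>0]; r=cv2.minAreaRect(q[:,:2].astype(np.float32)); print('base',np.round(r[0],1),np.round(r[1],1),round(r[2],1))
```

```text
749 241 265 188 222 157.59895897484085
top [ 435.8 -359.8] [34.7 23.1] 77.4
base u 231 294 v 142 199 9.104105005124325
base [ 447.1 -364.5] [83.5 89.7] 75.7
```

>>> send_rows:
  series:
    - [60,[-0.07,-0.38,0],[0,0,-0.2]]
    - [60,[0,0,-0.5],[0,0,0]]
    - [60,[0,0,-0.6],[0,0,0]]
    - [60,[0,0,-0.6],[0,0,0]]
    - [60,[0,0,-0.6],[0,0,0]]
    - [60,[0,0,-0.5],[0,0,0]]
    - [60,[0,0,-0.3],[0,0,0]]
    - [60,[0,0,0],[0,0,0]]

```text
clock: 14.18
eef_pos: [435.2, -360.6, 111.9]
tool_rot: [-3.14, -0.001, 1.343]
force: [0.1, 0.9, -0.4]
width: 60.1
gripper_force: 0.0
```

>>> send_rows:
  series:
    - [60,[0,0,0],[0,0,0]]
    - [0,[0,0,0],[0,0,0]]
    - [0,[0,0,0],[0,0,0]]
    - [0,[0,0,0],[0,0,0]]
    - [0,[0,0,0],[0,0,0]]
    - [0,[0,0,0],[0,0,0]]
    - [0,[0,0,0],[0,0,0]]

```text
clock: 15.05
eef_pos: [435.4, -362.0, 113.6]
tool_rot: [3.141, 0.0, 1.342]
force: [0.2, 0.1, 5.7]
width: 23.4
gripper_force: 58.0
```

>>> send_rows:
  series:
    - [0,[0,0,0.15],[0,0,0]]
    - [0,[0,0,0.2],[0,0,0]]
    - [0,[0,0,0.3],[0,0,0]]
    - [0,[0,0,0.5],[0,0,0]]
    - [0,[0,0,0.6],[0,0,0]]
    - [0,[0,0,0.6],[0,0,0]]
    - [0,[0,0,0.4],[0,0,0]]
    - [0,[0,0,0.15],[0,0,0]]

```text
clock: 16.05
eef_pos: [435.5, -362.2, 288.6]
tool_rot: [3.139, 0.001, 1.342]
force: [0.2, 0.1, -3.4]
width: 23.2
gripper_force: 57.9
```

>>> send_rows:
  series:
    - [0,[0.05,0.2,0],[0,0,0.5]]
    - [0,[0.15,0.4,0],[0,0,0.5]]
    - [0,[0.15,0.5,0],[0,0,0.5]]
    - [0,[0.15,0.5,0],[0,0,0.5]]
    - [0,[0.15,0.5,0],[0,0,0.5]]
    - [0,[0.2,0.5,0],[0,0,0.5]]
    - [0,[0.2,0.5,0],[0,0,0.5]]
    - [0,[0.2,0.5,0],[0,0,0.5]]

```text
clock: 17.05
eef_pos: [509.6, -143.4, 285.3]
tool_rot: [-3.139, -0.002, 1.695]
force: [0.2, 0.4, -2.8]
width: 23.5
gripper_force: 57.9
```

>>> send_rows:
  series:
    - [0,[0.2,0.5,0],[0,0,0.5]]
    - [0,[0.2,0.5,0],[0,0,0.3]]
    - [0,[0.2,0.5,0],[0,0,0.3]]
    - [0,[0.15,0.5,0],[0,0,0]]
    - [0,[0.05,0.5,0],[0,0,0]]
    - [0,[0,0.3,0],[0,0,0]]
    - [0,[0,0.15,0],[0,0,0]]
    - [0,[0,0,0],[0,0,0]]

```text
clock: 18.05
eef_pos: [557.8, 31.2, 286.4]
tool_rot: [-3.141, 0.0, 1.788]
force: [-0.4, -0.4, -2.6]
width: 23.3
gripper_force: 57.9
```

Run:
```python
from h import *
for i in range(4): d=grab('wrist'); s=sensors.read_state(); print(s['eef_pos'].round(2),s['tool_rot'].round(3),s['force'].round(1))
cv2.imwrite('pics/w4.png',d['img'][...,::-1])
d=grab('side'); cv2.imwrite('pics/s4.png',cv2.resize(d['img'][80:280,150:350,::-1],(600,600)))
```

```text
[557.98  30.3  286.65] [-3.141e+00  1.000e-03  1.787e+00] [-0.7 -0.5 -2.1]
[558.05  29.84 286.73] [-3.141e+00  1.000e-03  1.786e+00] [ 0.2 -0.3 -3.3]
[558.15  29.74 286.82] [-3.142e+00  1.000e-03  1.786e+00] [ 0.2 -0.4 -2.5]
[558.16  29.85 286.83] [3.142e+00 1.000e-03 1.786e+00] [-0.2 -0.1 -2.4]
```

View pics/w4.png

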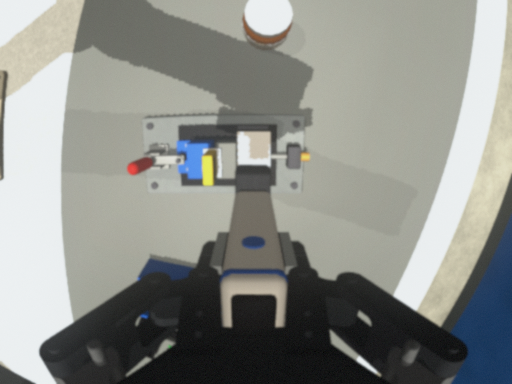

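The wrist view shows the lamp held upright with its dark head at (253,178) in front of the white foot (254,150). The yellow gauge is in its slot at (208,168). Measuring the lamp in the hand.

```bash
cat > lamp.py <<'E'
from h import *
d=grab('wrist'); t=sensors.read_state()['eef_pos']; P=fcloud(d); Z=P[...,2]
ex=np.array([.9767,.2147]); ey=np.array([-.2147,.9767])
q=P[...,:2]-t[:2]; X=q@ex; Y=q@ey; R=Z-t[2]
print('tcp',t.round(1))
for lo,hi in((-106,-100),(-100,-94),(-94,-88),(-88,-80),(-80,-72),(-60,-45),(-40,-25),(5,20),(20,35)):
    m=(R>lo)&(R<hi)&(abs(X)<20)&(Y>8)&(Y<40)
    if m.sum()>5: print(lo,hi,m.sum(),'X',np.percentile(X[m],[2,50,98]).round(1),'Y',np.percentile(Y[m],[5,50,95]).round(1))
m=(abs(X)<20)&(Y>20)&(Y<32)&(R>-140)&(R<-60); print('head Z rel',np.percentile(R[m],[0,1,5,50]).round(1))
q=P[...,:2]-[507.7,20.9]; X=q@ex; Y=q@ey
hsv=cv2.cvtColor(d['img'],cv2.COLOR_RGB2HSV)
def p(n,m): print(n,m.sum(),'X',np.percentile(X[m],[1,99]).round(1),'Y',np.percentile(Y[m],[1,99]).round(1),'Z',np.median(Z[m]).round(1))
p('ytop',(hsv[...,0]>12)&(hsv[...,0]<35)&(hsv[...,1]>120)&(abs(X)<15)&(abs(Y)<25)&(Z>95)&(Z<110))
p('foot',(X>25)&(X<85)&(abs(Y)<32)&(abs(Z-27)<1.5)&(hsv[...,2]>130)&(hsv[...,1]<60))
p('rails',(X>40)&(X<62)&(Y>0)&(Y<50)&(abs(Z-27)<4))
p('plate',(X>-110)&(X<125)&(abs(Y)<60)&(abs(Z-16)<2))
E
python3 lamp.py
```

```text
tcp [558.2  30.2 286.8]
-100 -94 54 X [-10.7   0.2  10.1] Y [25.6 25.9 26.1]
-94 -88 41 X [-11.2   0.9  11.5] Y [25.7 26.3 26.5]
-88 -80 75 X [-11.9  -0.5  11.4] Y [25.6 26.2 26.6]
-80 -72 130 X [-11.7   0.5  12.1] Y [24.1 26.  26.5]
-60 -45 241 X [-11.4  -0.4  10.6] Y [15.6 16.8 17.2]
-40 -25 347 X [-11.   -0.3  10.9] Y [15.  16.8 17.2]
5 20 1227 X [-17.5   0.2  17.9] Y [ 9.1 16.2 17.8]
20 35 1771 X [-19.2  -0.1  19.1] Y [ 9.7 16.3 17.2]
head Z rel [-99.7 -98.7 -95.9 -70.6]
ytop 313 X [-3.2  7.8] Y [-16.7  14.7] Z 103.1
foot 987 X [30.5 79.1] Y [-9.9 31.8] Z 27.1
rails 492 X [40.9 62. ] Y [ 1. 41.] Z 27.4
plate 4730 X [-102.5  119. ] Y [-53.8  53.7] Z 16.1
```

View pics/s4.png

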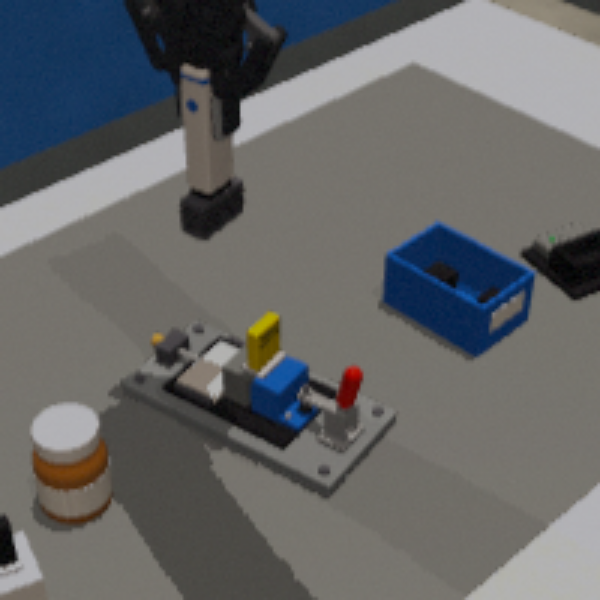

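The side crop shows the lamp held upright over the foot at (210,150), the gauge standing in its slot at (264,340), and the bin and jar untouched.

>>> send_rows:
  series:
    - [0,[0,0.03,-0.2],[0,0,0]]
    - [0,[0,0,-0.35],[0,0,0]]
    - [0,[0,0,-0.4],[0,0,0]]
    - [0,[0,0,-0.4],[0,0,0]]
    - [0,[0,0,-0.3],[0,0,0]]
    - [0,[0,0,-0.2],[0,0,0]]
    - [0,[0,0,0],[0,0,0]]
    - [0,[0,0,0],[0,0,0]]

```text
clock: 19.35
eef_pos: [558.7, 32.9, 176.2]
tool_rot: [3.141, 0.0, 1.787]
force: [0.3, -0.4, -1.8]
width: 23.5
gripper_force: 57.8
```

```bash
python3 lamp.py; python3 -c "
from h import *
p=[]
for i in range(4): grab('side'); p.append(sensors.read_state()['eef_pos'])
print(np.mean(p,0))"
```

```text
tcp [558.8  33.  176.4]
-100 -94 56 X [-10.7  -0.6  10. ] Y [26.  26.1 26.4]
-94 -88 38 X [-11.2   2.   11.4] Y [25.9 26.5 26.7]
-88 -80 83 X [-12.1  -0.6  11.6] Y [25.9 26.4 26.7]
-80 -72 123 X [-11.7   0.9  12.1] Y [24.8 26.3 26.7]
-60 -45 244 X [-11.5  -0.5  10.6] Y [15.5 17.  17.4]
-40 -25 352 X [-11.1  -0.4  10.7] Y [15.4 17.  17.4]
5 20 1245 X [-17.5   0.1  17.7] Y [ 9.4 16.4 18. ]
20 35 1787 X [-19.1   0.1  19.1] Y [ 9.9 16.4 17.4]
head Z rel [-100.1  -99.3  -95.9  -70.4]
ytop 647 X [-3.6  7.6] Y [-17.1  15.4] Z 103.2
foot 1107 X [30.5 75.9] Y [-27.7  31.5] Z 27.1
rails 550 X [40.5 61.3] Y [16.9 40.5] Z 27.4
plate 8104 X [-102.1  118.9] Y [-54.6  54.3] Z 16.2
[558.67114185  33.07820755 176.37515019]
```

>>> send_rows:
  series:
    - [0,[0,-0.015,-0.12],[0,0,0]]
    - [0,[0,0,-0.15],[0,0,0]]
    - [0,[0,0,-0.15],[0,0,0]]
    - [0,[0,0,-0.12],[0,0,0]]
    - [0,[0,0,-0.08],[0,0,0]]
    - [0,[0,0,-0.04],[0,0,0]]
    - [0,[0,0,0],[0,0,0]]
    - [0,[0,0,0],[0,0,0]]

```text
clock: 20.6
eef_pos: [558.4, 32.1, 136.4]
tool_rot: [3.141, 0.0, 1.787]
force: [0.3, -0.4, -1.9]
width: 23.2
gripper_force: 57.8
```

>>> send_rows:
  series:
    - [0,[0,0,0],[0,0,0]]
    - [0,[0,0,0],[0,0,0]]
    - [0,[0,0,0],[0,0,0]]
    - [0,[0,0,0],[0,0,0]]

```text
clock: 21.1
eef_pos: [558.2, 32.1, 136.1]
tool_rot: [3.142, -0.0, 1.787]
force: [0.5, 0.5, -3.0]
width: 23.3
gripper_force: 57.8
```

```bash
python3 lamp.py; python3 -c "
from h import *
d=grab('side'); s=sensors.read_state(); print(s['eef_pos'],s['force'],s['qd'].round(3),s['clock']); cv2.imwrite('pics/s5.png',cv2.resize(d['img'][130:260,170:300,::-1],(600,600)))"
```

```text
tcp [558.2  32.2 136.1]
-106 -100 144 X [-19.6  -2.2  16.8] Y [36.  37.7 39.9]
-100 -94 56 X [-10.6  -0.2  10.1] Y [25.9 26.1 26.3]
-94 -88 36 X [-11.2   0.6  11.4] Y [26.  26.6 26.8]
-88 -80 76 X [-12.1  -0.5  11.1] Y [26.  26.4 26.8]
-80 -72 133 X [-11.7   0.2  12.1] Y [24.9 26.2 26.7]
-60 -45 244 X [-11.4  -0.4  10.8] Y [15.4 17.  17.4]
-40 -25 357 X [-11.    0.2  11.2] Y [15.  17.  17.4]
5 20 1223 X [-17.5   0.2  17.9] Y [ 9.2 16.5 18. ]
20 35 1779 X [-19.2  -0.1  19.1] Y [ 9.8 16.4 17.4]
head Z rel [-114.9 -110.5 -109.8  -94.6]
ytop 892 X [-3.2  7.6] Y [-17.2  15.1] Z 103.3
foot 1353 X [30.4 77. ] Y [-27.3  31.6] Z 27.0
rails 466 X [40.4 61.6] Y [24.8 40.7] Z 27.3
plate 9755 X [-102.1  119.1] Y [-53.4  54.3] Z 16.2
[558.21359688  32.13957405 136.12138101] [-0.29968974 -0.24447684 -1.82662121] [ 0.001  0.001  0.    -0.001 -0.003 -0.001 -0.   ] 21.2
```

View pics/s5.png

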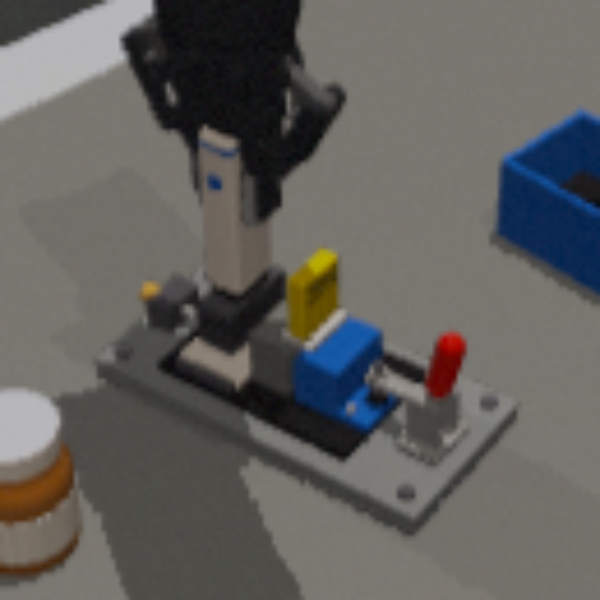

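The lamp head hovers over the white foot at (235,310) with a gap of about 9.5 mm, centred and still. The gauge is seated at (315,295).

```bash
python3 -c "
from cell import ctrl
print(ctrl.finish_job())"
```

```text
the job is handed in; nothing more can be done
None
```

I handed the job in at about 21 s: the yellow gauge is seated in the slot and released, and the lamp is held still, upright and about 10 mm above the middle of the white foot. Nothing I measured showed the lamp touching anything or the bin or jar moving. I didn't re-check the black gauge's position, and the judge returned no verdict.

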